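# Put four reagent bottles into their matching bench holders

### The job

Four amber glass bottles with black caps stand about on the bench: a wide round jar, a slim round vial, a square bottle and a flat oblong flask. Put each one upright into the white holder whose recess has its shape and size, standing flat on the floor of the recess. Set them down gently, do not drop or knock over any bottle, and leave the glass beaker and the white mortar where they stand.

Things in the scene. Friction and masses are not known exactly. Their poses are not given: they have to be found in the camera images.
- jar: Wide round jar. Amber glass, black round cap on top, closed, stands upright. Origin: centre of its underside, z up. Body 56 mm in diameter with straight sides up to 54 mm; 80 mm high with its cap (46 mm in diameter). 0.15 to 0.31 kg.
- vial: Slim round vial. Amber glass, black round cap on top, closed, stands upright. Origin: centre of its underside, z up. Body 32 mm in diameter with straight sides up to 56 mm; 82 mm high with its cap (24 mm in diameter). 0.06 to 0.11 kg.
- square_bottle: Square bottle. Amber glass, black round cap on top, closed, stands upright. Origin: centre of its underside, z up. Body 46 by 46 mm, its sides along its own x and y, straight up to 55 mm; 82 mm high with its cap (30 mm in diameter). 0.13 to 0.25 kg.
- flask: Flat oblong flask. Amber glass, black round cap on top, closed, stands upright. Origin: centre of its underside, z up. Body 66 mm along its own x and 34 mm along its own y, straight sides up to 55 mm; 82 mm high with its cap (26 mm in diameter). 0.11 to 0.22 kg.
- jar_holder: Holder of the wide jar: Fixed white plastic block 14 mm high; its dark recess, open at the top, is 8 mm deep, so its floor lies 6 mm above the bench. Origin: centre of the underside on the bench, straight below the centre of the recess, z up. Block 88 by 88 mm; round recess 72 mm in diameter.
- vial_holder: Holder of the slim vial: Fixed white plastic block 14 mm high; its dark recess, open at the top, is 8 mm deep, so its floor lies 6 mm above the bench. Origin: centre of the underside on the bench, straight below the centre of the recess, z up. Block 64 by 64 mm; round recess 48 mm in diameter.
- square_holder: Holder of the square bottle: Fixed white plastic block 14 mm high; its dark recess, open at the top, is 8 mm deep, so its floor lies 6 mm above the bench. Origin: centre of the underside on the bench, straight below the centre of the recess, z up. Block 78 by 78 mm; square recess 62 by 62 mm, sides along its own x and y.
- flask_holder: Holder of the flask: Fixed white plastic block 14 mm high; its dark recess, open at the top, is 8 mm deep, so its floor lies 6 mm above the bench. Origin: centre of the underside on the bench, straight below the centre of the recess, z up. Block 98 by 66 mm; oblong recess 82 mm along its own x and 50 mm along its own y. The flask fits either way round.
- beaker: Bystander, loose: open clear glass beaker, 56 mm across the rim, 70 mm high. Origin: centre of its underside.
- mortar: Bystander, loose: open white porcelain mortar bowl, 72 mm across the rim, 45 mm high. Origin: centre of its underside.

How it is judged (in metres and radians):
At the end, for the whole second after the job is handed in: Each bottle stands in the holder of its own shape and size: its axis within 13 mm of the centre of the recess, its underside on the floor of the recess (3 to 8.5 mm above the underside of the holder), upright within 0.08 rad, released and at rest (horizontal distance between jar and jar_holder below 0.013 m and z of jar in the frame of jar_holder between 0.003 and 0.0085 m and angle between each of jar, vial, square_bottle, flask's own z axis and vertical below 0.08 rad and linear speed of each of jar, vial, square_bottle, flask below 0.02 m/s and contact force between the fingers and jar below 0.05 N and horizontal distance between vial and vial_holder below 0.013 m and z of vial in the frame of vial_holder between 0.003 and 0.0085 m and contact force between the fingers and vial below 0.05 N and horizontal distance between square_bottle and square_holder below 0.013 m and z of square_bottle in the frame of square_holder between 0.003 and 0.0085 m and contact force between the fingers and square_bottle below 0.05 N and horizontal distance between flask and flask_holder below 0.013 m and z of flask in the frame of flask_holder between 0.003 and 0.0085 m and contact force between the fingers and flask below 0.05 N); the robot touches nothing.
It fails at once if a bottle is dropped, thrown or knocked away (it moves faster than 0.6 m/s with no finger on it) ((contact force between the fingers and jar below 0.05 N and linear speed of jar above 0.6 m/s) or (contact force between the fingers and vial below 0.05 N and linear speed of vial above 0.6 m/s) or (contact force between the fingers and square_bottle below 0.05 N and linear speed of square_bottle above 0.6 m/s) or (contact force between the fingers and flask below 0.05 N and linear speed of flask above 0.6 m/s)).
It fails at once if a bottle is knocked over (tilted by more than 0.9 rad) (angle between any of jar, vial, square_bottle, flask's own z axis and vertical above 0.9 rad).
It fails at once if the beaker is moved by more than 40 mm or tipped (distance of beaker from where it was at the start of the episode above 0.04 m or angle between beaker's own z axis and vertical above 0.6 rad).
It fails at once if the mortar is moved by more than 40 mm or tipped (distance of mortar from where it was at the start of the episode above 0.04 m or angle between mortar's own z axis and vertical above 0.6 rad).
It also fails if it takes over 99 s, if anything falls off the work surface, if the arm or the gripper's body presses on something with over 40 N, if the wrist force passes 120 N, or if a joint passes its speed limit or range.

### The arm

A 6-joint arm with a two-finger parallel gripper is mounted at the origin on the work surface. World frame = base frame: x ahead of the robot, y to its left, z up, the work surface at z = 0. Lengths are in mm, angles in rad, forces in N, time in s.
With the tool pointing down it reaches from about 350 to 725 mm from the base axis. Payload 4.3 kg.
Tool frame: the origin (TCP) lies on the centre line of the jaws, within the pads' length; the fingertips stand 8 mm ahead of it and the grasp point (between the pads) lies 11 mm behind it; z points along the fingers, y is the line along which they close (so a half turn about z gives the same grasp; the last joint's range is limited). The gripper opens to 85 mm and grips with 20 to 120 N. Pads are 22 mm wide; open, the fingers measure 114 mm over their backs; the gripper's body (76 mm by 85 mm) begins 54 mm behind the grasp point. The pads swing forward as they close: fully open they stand 13 mm farther back than shut.
Start: joints at [1.206, 0.377, 0.081, 1.274, 0, 1.46], TCP at [144.935, 556.471, 239.329] pointing down, gripper open.
Joint ranges: [-2.72, 2.72], [-0.84, 1.66], [-1.02, 1.22], [-1.77, 2.12], [-1.37, 1.28], [-3.14, 3.14]. Speed limits (rad/s): [2.57, 2.57, 3.14, 3.14, 3.14, 3.14].

### API

Orientations are given as a 3x3 rotation matrix whose columns are the frame's x, y, z axes.
In Python, from workcell import state, cams, order gives the robot as it stands.
- The arm moves only by the tool drive_tool, never from a script. Its arguments are lists of equal length, an entry for each row: "xyz": the shift along the world's x, y, z in mm, a list of three; "yaw": the turn about the world's z in degrees; "grip": the opening, from 0 (shut) to 1 (fully open). In form: {"xyz": [[tx, ty, tz], ...], "yaw": [yaw, ...], "grip": [grip, ...]}. A call has exactly 8 rows; each row is the pose to reach, as a shift and turn from the pose commanded when the call began; what a row does not reach only later rows make up. A row lasts 1/12 s, in which the tool goes at most 41.7 mm and 7.16 degrees, less where a joint would pass 70% of its speed; a pose out of reach is approached as far as the arm can. A call with a gripper value outside its range is refused whole. The fingers move at their own pace and stop on an object; "force" is the grip in N (left out, the last holds). Time passes only in rows, so rows that repeat a pose let the fingers close, or fill a call up. It gives the time, the measured TCP pose, the force, the opening and the grip force at its end, in the units of the state.
- state(): the state, without advancing time (a new reading comes with each control period).
- cams.get_image(name): name is "side" or "top" or "wrist"; returns a dict with "color" (480x640x3 uint8, red, green, blue), "mtx" (3x3 intrinsics, pixels), "dist" ([k1, k2, p1, p2, k3] as OpenCV has them; the pictures are not rectified), "rvec" (rotation vector, rad) and "tvec" (3), from world to camera coordinates, as OpenCV has them. Camera axes: x right, y down, z forward; pixel columns grow to the right and rows downward; lengths in mm; the calibration is good to about 2 mm. A picture is of the moment at which its call begins. There is no depth.
- order.job_done(): hands the job in; it is judged then, once.
The state is a dict: "t": time; "joint_positions": joint angles; "joint_velocities": joint speeds; "joint_torque": joint torques, N m; "ee_pos": TCP position; "tool_rot": TCP orientation; "contact_force": force on the tool from outside, world axes, zero at the start; "ft_torque": the same for the moment, N m; "opening": opening from 0.0 (shut) to 1.0 (fully open); "finger_force": force on a finger pad.
Only numpy, scipy, OpenCV 4.12 (cv2) and the standard library are available. Lean on these libraries where they do the work, as an engineer would, in place of code of your own. Each camera call takes 0.05 s, during which the arm holds its last target. There are 200 camera calls.

## Working session

There is one attempt and no reset: what is moved stays moved. The work goes in short steps, Python scripts to look and compute and a tool call to move; the robot and the scene stay as the last step left them, time stands still between calls to the robot, and variables do not carry over. Pictures are saved under pics/ and viewed, at most 14 in all, crops included, and the job is handed in when it is done.

Besides the shell and the picture viewer there is one more tool, called after ">>>" as name(argument=value, ...) on one line, values as JSON. drive_tool: Moves the arm, as the interface text tells. Its arguments: {"type":"object","properties":{"xyz":{"type":"array"},"yaw":{"type":"array"},"grip":{"type":"array"},"force":{"type":"number"}},"required":["xyz","yaw","grip"]}

```bash
ls; mkdir -p pics
python3 - <<'E'
from workcell import state,cams
import cv2,numpy as np
s=state();print(s['t'],s['ee_pos'],s['tool_rot'],s['opening'])
for n in['top','side']:
    d=cams.get_image(n);cv2.imwrite(f'pics/{n}0.png',d['color'][:,:,::-1]);np.savez(f'{n}0.npz',**d)
    R=cv2.Rodrigues(np.array(d['rvec'],float))[0];print(n,d['mtx'],d['dist'],-R.T@np.array(d['tvec']).ravel())
E
```

```text
pics
0.0 [144.71736339 555.84745402 238.33597064] [[-9.67690331e-01  2.52140588e-01 -7.39063150e-04]
 [ 2.52141563e-01  9.67688472e-01 -1.91148972e-03]
 [ 2.33218747e-04 -2.03607866e-03 -9.99997900e-01]] 1.0004263669554485
top [[456.04301028   0.         314.26143223]
 [  0.         456.04301028 229.7714254 ]
 [  0.           0.           1.        ]] [-0.00650441  0.          0.          0.          0.        ] [ 3.21671600e+02 -7.10197503e-01  9.70671244e+02]
side [[440.41954899   0.         317.8562565 ]
 [  0.         440.41954899 241.20645537]
 [  0.           0.           1.        ]] [-0.10692965  0.          0.          0.          0.        ] [243.37029399 550.88431724 689.66552431]
```

View pics/top0.png

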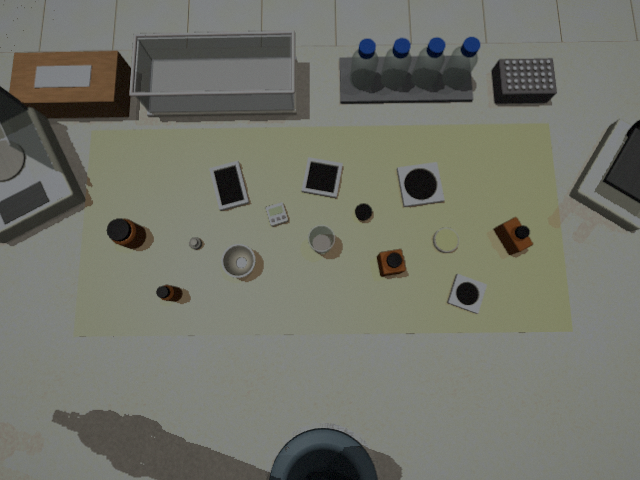

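View pics/side0.png

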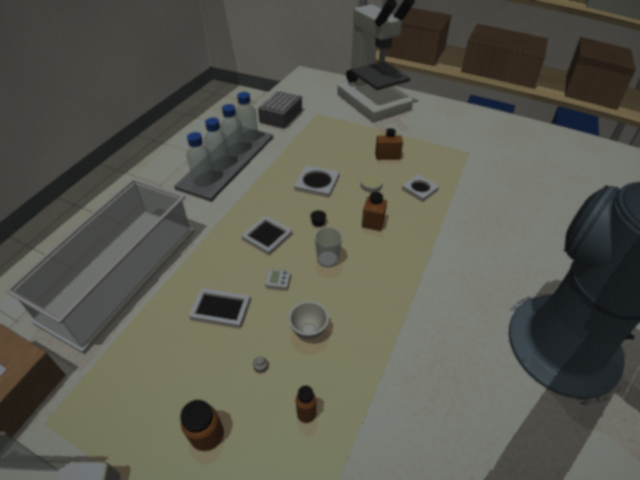

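```bash
cat > h.py <<'E'
import numpy as np,cv2
from workcell import state,cams
def cast(d,px,z):
    px=np.asarray(px,float).reshape(-1,1,2)
    u=cv2.undistortPoints(px,np.array(d['mtx'],float),np.array(d['dist'],float)).reshape(-1,2)
    R=cv2.Rodrigues(np.array(d['rvec'],float))[0];t=np.array(d['tvec'],float).ravel()
    C=-R.T@t; r=np.c_[u,np.ones(len(u))]@R
    return (C+r*((z-C[2])/r[:,2])[:,None])[:,:2]
def blobs(mask,amin,amax=1e9):
    cs=cv2.findContours(mask.astype(np.uint8),cv2.RETR_EXTERNAL,cv2.CHAIN_APPROX_NONE)[0]
    return [c.reshape(-1,2) for c in cs if amin<cv2.contourArea(c)<amax]
def rect(P):
    (c,s,a)=cv2.minAreaRect(P.astype(np.float32)); 
    if s[0]<s[1]: s=(s[1],s[0]);a+=90
    return np.round(c,1),np.round(s,1),round((a+90)%180-90,1)
E
python3 - <<'E'
from h import *
for n in['top','side']:
    d=dict(np.load(f'{n}0.npz'));im=d['color'];hsv=cv2.cvtColor(im,cv2.COLOR_RGB2HSV)
    print(n)
    for nm,m,z in[('dark',im.max(2)<45,14),('dark80',im.max(2)<45,80),('amber',(hsv[...,0]<15)&(hsv[...,1]>130)&(hsv[...,2]>40),55)]:
        for c in blobs(m,60,1800):
            p=c.mean(0)
            if (n=='top' and not(80<p[0]<570 and 125<p[1]<335)) or (n=='side' and (p[0]>470 or p[1]<120)): continue
            print(nm,np.round(p),*rect(cast(d,c,z)),len(c))
    R=cv2.Rodrigues(d['rvec'])[0];print(cv2.projectPoints(np.float32([[145,556,238],[0,0,0]]),d['rvec'],d['tvec'],d['mtx'],d['dist'])[0].ravel())
E
```

```text
top
dark [176. 294.] [374. 302.] [28.9 21.9] -14.7 39
dark [163. 292.] [380.4 328.7] [27.3 23.2] -86.8 34
dark [467. 293.] [ 369.7 -303.6] [43.7 41.3] -4.0 60
dark [394. 260.] [ 441.3 -155.6] [30.  29.4] -2.3 41
dark [522. 232.] [ 497.6 -428.4] [27.4 26.7] 84.6 38
dark [506. 240.] [ 481.3 -393.8] [64.3 21.4] 27.0 68
dark [136. 237.] [496.8 394. ] [52.3 36.9] -23.3 69
dark [119. 230.] [513.9 432.8] [50.  47.4] 46.6 64
dark [363. 212.] [546.5 -93.7] [34.2 34.1] -63.7 45
dark [420. 184.] [ 607.8 -219.3] [66.  65.1] -2.8 85
dark [228. 185.] [610.6 198.7] [78.3 47.4] 14.7 105
dark [321. 177.] [626.1  -5.3] [59.2 58.8] 79.0 100
dark80 [176. 294.] [370.4 281.1] [26.9 20.4] -14.7 39
dark80 [163. 292.] [376.4 306. ] [25.5 21.6] -86.8 34
dark80 [467. 293.] [ 366.3 -282.7] [40.7 38.4] -4.0 60
dark80 [394. 260.] [ 433.  -144.9] [27.9 27.4] -2.3 41
dark80 [522. 232.] [ 485.5 -398.9] [25.5 24.9] 84.6 38
dark80 [506. 240.] [ 470.2 -366.7] [59.8 19.9] 27.0 68
dark80 [136. 237.] [484.7 366.8] [48.7 34.4] -23.3 69
dark80 [119. 230.] [500.6 402.9] [46.6 44.1] 46.6 64
dark80 [363. 212.] [531.  -87.3] [3
[... 906 characters left out ...]
.8 88
dark80 [196. 416.] [499.4 408. ] [44.8 44. ] 26.9 87
dark80 [305. 394.] [375.9 311.3] [24.7 20.3] -64.3 44
dark80 [219. 307.] [574.8 235. ] [68.4 37.5] 14.8 109
dark80 [266. 233.] [588.7  50.3] [47.6 46.9] -11.0 65
dark80 [318. 218.] [516.3 -31.5] [40.9 24.3] -64.7 41
dark80 [376. 198.] [ 433.1 -140.3] [36.5 23.3] -70.6 34
dark80 [420. 186.] [ 357.3 -217.3] [34.3 24. ] 25.9 34
dark80 [317. 179.] [ 571.8 -141.8] [55.4 45.8] 25.3 56
amber [203. 431.] [485.8 417.2] [51.4 49.6] 57.3 120
amber [305. 408.] [370.5 322.7] [36.1 27.5] -68.4 77
amber [374. 213.] [ 428.  -119.9] [92.1 43.1] -77.1 92
amber [388. 147.] [ 476.3 -368. ] [105.   59.4] -72.7 84
[426.4935  675.3693  565.4457  344.15823]
```

>>> drive_tool(xyz=[[29, -31, 0], [58, -62, 0], [87, -94, 0], [116, -125, 0], [145, -156, 0], [174, -187, 0], [203, -218, 0], [231, -250, 0]], yaw=[0, 0, 0, 0, 0, 0, 0, 0], grip=[1, 1, 1, 1, 1, 1, 1, 1], force=30)

```text
t: 0.77
ee_pos: [372.1, 310.0, 239.1]
tool_rot: [[-0.968, 0.252, -0.0], [0.252, 0.968, -0.0], [0.0, -0.0, -1.0]]
contact_force: [-0.2, 0.8, 0.2]
opening: 0.997
finger_force: 0.0
```

Run:
```python
from h import *
d=cams.get_image('wrist');cv2.imwrite('pics/w1.png',d['color'][:,:,::-1]);np.savez('w1.npz',**d)
s=state();print(s['t'],s['ee_pos'],s['joint_positions'])
R=cv2.Rodrigues(np.array(d['rvec'],float))[0];print(-R.T@np.array(d['tvec']).ravel(),R)
```

```text
0.8167 [377.22475891 304.62012218 239.02333057] [ 0.55247112  0.19467766 -0.16871102  1.20680903 -0.00648428  0.81524537]
[294.32970999 330.2621867  373.1251654 ] [[ 2.52147119e-01  9.67688633e-01 -7.34412466e-04]
 [ 9.20073233e-01 -2.39504874e-01  3.10004291e-01]
 [ 2.99811734e-01 -7.88424021e-02 -9.50734874e-01]]
```

View pics/w1.png

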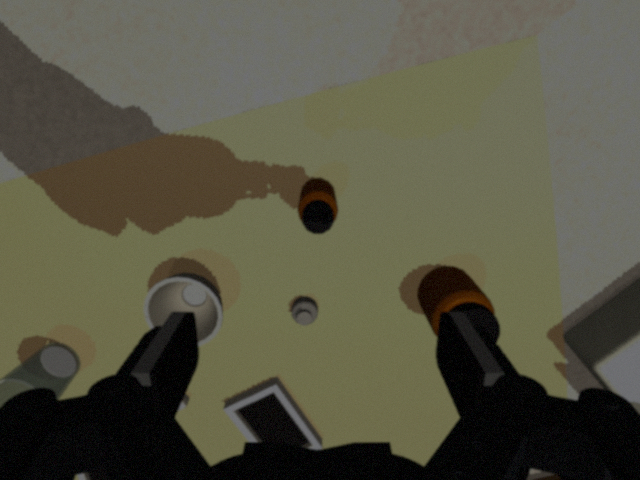

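Run:
```python
from h import *
d=dict(np.load('w1.npz'));im=d['color']
m=np.zeros((480,640));m[190:240,295:345]=1
hsv=cv2.cvtColor(im,cv2.COLOR_RGB2HSV)
for z in(60,82):
  for c in blobs((im.max(2)<45)&(m>0),60): print(z,rect(cast(d,c,z)),cv2.boundingRect(c))
for c in blobs((hsv[...,0]<15)&(hsv[...,1]>150)&(hsv[...,2]>40)&(m>0),60): print(z,rect(cast(d,c,56)),cv2.boundingRect(c))
```

```text
60 (array([379.3, 308. ]), array([25.8, 24.9]), -14.6) (301, 200, 33, 33)
60 (array([362.3, 312.1]), array([26.1,  7.7]), 78.9) (300, 190, 35, 11)
82 (array([373.3, 309.5]), array([24. , 23.1]), -14.6) (301, 200, 33, 33)
82 (array([357.5, 313.4]), array([24.3,  7.2]), 78.9) (300, 190, 35, 11)
82 (array([369.6, 310.5]), array([29.1, 18.6]), 79.0) (299, 191, 38, 25)
```

>>> drive_tool(xyz=[[-1, 2, -32], [-1, 2, -66], [-1, 2, -100], [-1, 2, -134], [-1, 2, -166], [-1, 2, -192], [-1, 2, -206], [-1, 2, -212]], yaw=[0, 0, 0, 0, 0, 0, 0, 0], grip=[1, 1, 1, 1, 0.8, 0.7, 0.6, 0.6])

```text
t: 1.48
ee_pos: [367.7, 312.4, 24.4]
tool_rot: [[-0.968, 0.252, -0.005], [0.252, 0.968, -0.003], [0.004, -0.004, -1.0]]
contact_force: [0.3, -0.2, 1.1]
opening: 0.598
finger_force: 0.0
```

>>> drive_tool(xyz=[[0, 0, 0], [0, 0, 0], [0, 0, 0], [0, 0, 0], [0, 0, 0], [0, 0, 0], [0, 0, 0], [0, 0, 0]], yaw=[0, 0, 0, 0, 0, 0, 0, 0], grip=[0.5, 0.4, 0.3, 0.2, 0.1, 0.1, 0.1, 0.1])

```text
t: 2.15
ee_pos: [370.9, 314.2, 28.1]
tool_rot: [[-0.968, 0.252, 0.001], [0.252, 0.968, 0.001], [-0.001, 0.001, -1.0]]
contact_force: [-0.5, -0.1, 5.1]
opening: 0.362
finger_force: 31.2
```

Run:
```python
from h import *
d=cams.get_image('wrist');cv2.imwrite('pics/w2.png',d['color'][:,:,::-1])
s=state();print(s['t'],s['ee_pos'],s['opening'],s['finger_force'])
```

```text
2.2 [370.87546996 314.18839308  28.0740406 ] 0.3643149128558951 31.338529432065627
```

View pics/w2.png

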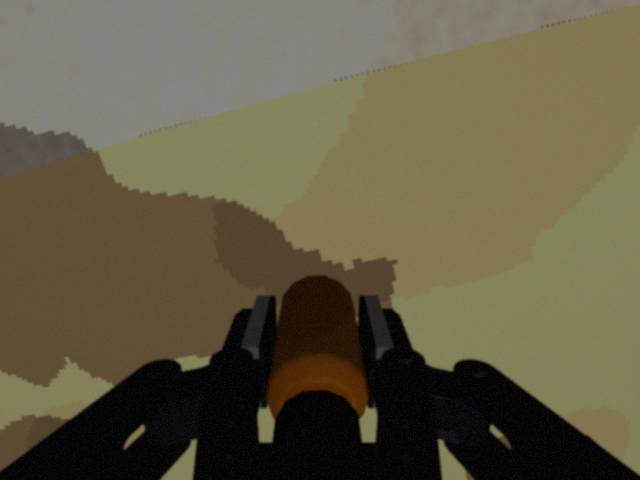

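>>> drive_tool(xyz=[[0, 0, 10], [0, 0, 35], [0, 0, 65], [0, 0, 95], [0, 0, 115], [5, -10, 120], [10, -30, 120], [20, -60, 120]], yaw=[0, 0, 0, 0, 0, 0, 0, 0], grip=[0.1, 0.1, 0.1, 0.1, 0.1, 0.1, 0.1, 0.1])

```text
t: 2.87
ee_pos: [390.3, 254.0, 147.1]
tool_rot: [[-0.969, 0.249, 0.001], [0.249, 0.969, 0.001], [-0.0, 0.001, -1.0]]
contact_force: [-0.5, -0.2, -1.7]
opening: 0.363
finger_force: 30.8
```

>>> drive_tool(xyz=[[10, -35, 0], [15, -70, 0], [20, -105, 0], [25, -140, 0], [30, -175, 0], [30, -210, 0], [30, -245, 0], [30, -280, 0]], yaw=[0, 0, 0, 0, 0, 0, 0, 0], grip=[0.1, 0.1, 0.1, 0.1, 0.1, 0.1, 0.1, 0.1])

```text
t: 3.53
ee_pos: [418.9, -28.4, 146.1]
tool_rot: [[-0.968, 0.252, -0.002], [0.252, 0.968, 0.0], [0.002, -0.0, -1.0]]
contact_force: [0.4, 0.5, -1.0]
opening: 0.363
finger_force: 30.8
```

>>> drive_tool(xyz=[[-5, -35, 0], [-10, -70, 0], [-15, -105, 0], [-22, -140, 0], [-30, -175, 0], [-40, -210, 0], [-47, -245, 0], [-53, -274, 0]], yaw=[0, 0, 0, 0, 0, 0, 0, 0], grip=[0.1, 0.1, 0.1, 0.1, 0.1, 0.1, 0.1, 0.1])

```text
t: 4.2
ee_pos: [365.3, -302.5, 146.0]
tool_rot: [[-0.967, 0.254, -0.002], [0.254, 0.967, 0.001], [0.002, 0.0, -1.0]]
contact_force: [-0.3, -0.5, -0.3]
opening: 0.362
finger_force: 30.8
```

Run:
```python
from h import *
d=cams.get_image('wrist');cv2.imwrite('pics/w3.png',d['color'][:,:,::-1]);np.savez('w3.npz',**d)
s=state();print(s['t'],s['ee_pos'],s['opening'],s['finger_force'])
```

```text
4.25 [ 365.19754562 -307.71344768  146.3815742 ] 0.3655473128606109 30.70216497951833
```

View pics/w3.png

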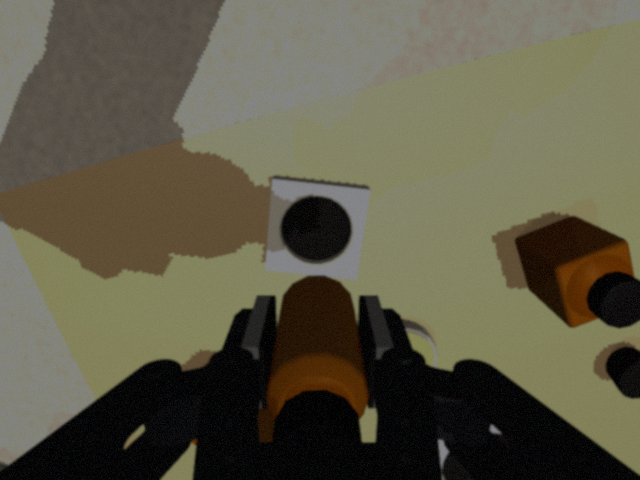

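Run:
```python
from h import *
d=dict(np.load('w3.npz'));im=d['color']
m=np.zeros((480,640));m[185:272,275:358]=1
for c in blobs((im.max(2)<50)&(m>0),60): print(rect(cast(d,c,14)))
# bottom of held vial: lower body arc top pixel (~316,277); bottom at z 146-28
print(cast(d,[[316,277]],119))
print(state()['ee_pos'])
```

```text
(array([ 368. , -304.3]), array([46.1, 43.9]), 75.3)
[[ 356.65498296 -300.72871105]]
[ 365.19754562 -307.71344768  146.3815742 ]
```

>>> drive_tool(xyz=[[-2, 0, -15], [-2, 0, -40], [-2, 0, -65], [-2, 0, -85], [-2, 0, -98], [-2, 0, -105], [-2, 0, -108], [-2, 0, -110]], yaw=[0, 0, 0, 0, 0, 0, 0, 0], grip=[0.1, 0.1, 0.1, 0.1, 0.1, 0.1, 0.1, 0.1])

```text
t: 4.92
ee_pos: [364.7, -300.0, 36.8]
tool_rot: [[-0.968, 0.252, -0.001], [0.252, 0.968, 0.001], [0.001, 0.001, -1.0]]
contact_force: [0.1, -0.3, 0.1]
opening: 0.364
finger_force: 30.7
```

>>> drive_tool(xyz=[[0, 0, -1], [0, 0, -2], [0, 0, -3], [0, 0, -4], [0, 0, -4], [0, 0, -4], [0, 0, -4], [0, 0, -4]], yaw=[0, 0, 0, 0, 0, 0, 0, 0], grip=[0.1, 0.1, 0.1, 0.1, 0.1, 0.1, 0.1, 0.1])

```text
t: 5.58
ee_pos: [365.8, -300.8, 34.1]
tool_rot: [[-0.968, 0.252, 0.001], [0.252, 0.968, -0.001], [-0.001, -0.001, -1.0]]
contact_force: [-1.1, 0.7, 6.1]
opening: 0.364
finger_force: 31.4
```

>>> drive_tool(xyz=[[0, 0, 0], [0, 0, 0], [0, 0, 0], [0, 0, 0], [0, 0, 0], [0, 0, 0], [0, 0, 0], [0, 0, 0]], yaw=[0, 0, 0, 0, 0, 0, 0, 0], grip=[0.38, 0.42, 0.46, 0.5, 0.6, 0.7, 0.7, 0.7])

```text
t: 6.25
ee_pos: [365.2, -300.2, 33.3]
tool_rot: [[-0.968, 0.252, -0.0], [0.252, 0.968, 0.0], [0.0, 0.0, -1.0]]
contact_force: [0.1, 0.3, 0.4]
opening: 0.701
finger_force: 0.0
```

>>> drive_tool(xyz=[[0, 0, 20], [0, 0, 55], [0, 0, 95], [0, 0, 135], [2, 10, 165], [10, 30, 190], [20, 55, 200], [30, 85, 205]], yaw=[0, 0, 0, 0, 5, 10, 17, 24], grip=[0.8, 0.9, 1, 1, 1, 1, 1, 1])

```text
t: 6.92
ee_pos: [396.8, -216.1, 241.0]
tool_rot: [[-0.986, -0.167, 0.004], [-0.167, 0.986, -0.003], [-0.004, -0.004, -1.0]]
contact_force: [0.8, -0.6, -0.3]
opening: 0.999
finger_force: 0.0
```

Run:
```python
from h import *
d=cams.get_image('wrist');cv2.imwrite('pics/w4.png',d['color'][:,:,::-1]);np.savez('w4.npz',**d)
s=state();print(s['t'],s['ee_pos'],s['opening'],s['finger_force'])
d=cams.get_image('top');np.savez('top1.npz',**d);cv2.imwrite('pics/top1.png',d['color'][:,:,::-1])
```

```text
6.9667 [ 397.52294464 -210.4251636   240.89623757] 0.9980186210705145 0.0
```

View pics/w4.png

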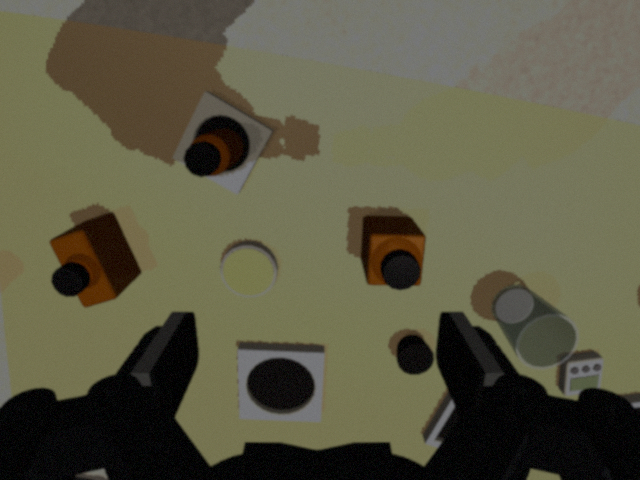

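Run:
```python
from h import *
d=dict(np.load('w4.npz'));im=d['color'];hsv=cv2.cvtColor(im,cv2.COLOR_RGB2HSV)
am=(hsv[...,0]<18)&(hsv[...,1]>130)
for x,y in[(375,240),(395,225),(372,278),(100,290),(120,250),(75,245)]: print((x,y),im[y,x])
for th in(75,95):
  for c in blobs(cv2.morphologyEx((am&(hsv[...,2]>th)).astype(np.uint8),cv2.MORPH_OPEN,np.ones((3,3))),150): print(th,'amber',c.mean(0).round(),rect(cast(d,c,55)),cv2.boundingRect(c))
for c in blobs(im.max(2)<50,300,6000): print('dark',c.mean(0).round(),'z82',rect(cast(d,c,82)),'z14',rect(cast(d,c,14)))
```

```text
(375, 240) [107  61  17]
(395, 225) [31 13  8]
(372, 278) [98 54 14]
(100, 290) [90 47  0]
(120, 250) [30 11  4]
(75, 245) [91 45  0]
75 amber [ 97. 292.] (array([ 503.5, -394. ]), array([31.6, 25.9]), -63.4) (79, 272, 36, 35)
75 amber [392. 254.] (array([ 433.2, -144.7]), array([43.6, 43.6]), -81.7) (368, 235, 57, 50)
75 amber [ 72. 247.] (array([ 468.7, -411.7]), array([31.5, 23.5]), -64.4) (51, 233, 43, 30)
dark [280. 385.] z82 (array([ 551. , -221.9]), array([55.2, 53.3]), -80.1) z14 (array([ 605.3, -220.3]), array([68. , 65.7]), -80.1)
dark [413. 354.] z82 (array([ 501.6, -117.7]), array([37.3, 29. ]), 13.3) z14 (array([544.5, -91.9]), array([46. , 35.7]), 13.3)
dark [ 71. 279.] z82 (array([ 481.7, -397.7]), array([32.7, 24.3]), -42.9) z14 (array([ 520. , -436.9]), array([40.3, 30. ]), -42.9)
dark [400. 269.] z82 (array([ 430., -147.]), array([31.6, 29.1]), 12.4) z14 (array([ 456.2, -128. ]), array([39. , 35.8]), 12.4)
dark [381. 237.] z82 (array([ 406.9, -168.7]), array([52.6, 37.2]), -40.5) z14 (array([ 427.7, -154.7]), array([64.8, 45.9]), -40.5)
dark [105. 247.] z82 (array([ 452.2, -366.5]), array([60.4, 42.6]), 43.6) z14 (array([ 483.6, -398.5]), array([74.4, 52.5]), 43.6)
dark [203. 158.] z82 (array([ 371.1, -301.8]), array([25.8, 23.9]), -38.6) z14 (array([ 383.7, -318.8]), array([31.8, 29.4]), -38.6)
dark [225. 140.] z82 (array([ 356. , -287.2]), array([37.9, 29.9]), 49.7) z14 (array([ 365. , -300.8]), array([46.7, 36.8]), 49.7)
```

>>> drive_tool(xyz=[[15, 28, -5], [28, 53, -30], [37, 70, -65], [37, 70, -102], [37, 70, -140], [37, 70, -175], [37, 70, -200], [37, 70, -211]], yaw=[-1, -1, -1, -1, -1, -1, -1, -1], grip=[1, 1, 1, 1, 1, 1, 0.9, 0.8])

```text
t: 7.68
ee_pos: [428.9, -144.1, 23.4]
tool_rot: [[-0.989, -0.145, -0.006], [-0.145, 0.989, 0.003], [0.006, 0.004, -1.0]]
contact_force: [-0.6, -1.3, 1.0]
opening: 0.802
finger_force: 0.0
```

>>> drive_tool(xyz=[[0, 0, 0], [0, 0, 0], [0, 0, 0], [0, 0, 0], [0, 0, 0], [0, 0, 0], [0, 0, 0], [0, 0, 0]], yaw=[0, 0, 0, 0, 0, 0, 0, 0], grip=[0.7, 0.65, 0.6, 0.55, 0.5, 0.4, 0.3, 0.3])

```text
t: 8.35
ee_pos: [433.6, -145.9, 28.7]
tool_rot: [[-0.989, -0.146, 0.003], [-0.146, 0.989, -0.001], [-0.003, -0.002, -1.0]]
contact_force: [-0.8, 0.5, 6.9]
opening: 0.538
finger_force: 32.1
```

>>> drive_tool(xyz=[[0, 0, 8], [0, 0, 30], [0, 0, 60], [0, 0, 90], [0, 0, 110], [0, 0, 118], [8, 6, 120], [25, 18, 120]], yaw=[0, 0, 0, 0, 0, 0, 0, 0], grip=[0.3, 0.3, 0.3, 0.3, 0.3, 0.3, 0.3, 0.3], force=40)

```text
t: 9.02
ee_pos: [456.4, -127.4, 147.2]
tool_rot: [[-0.99, -0.143, -0.001], [-0.143, 0.99, -0.0], [0.001, -0.0, -1.0]]
contact_force: [-0.3, -0.2, -2.5]
opening: 0.532
finger_force: 42.1
```

>>> drive_tool(xyz=[[25, 18, 0], [52, 38, 0], [80, 58, 0], [108, 79, 0], [133, 97, 0], [153, 112, 0], [164, 120, 0], [168, 123, 0]], yaw=[-3, -6, -9, -12, -15, -17, -19, -19.4], grip=[0.3, 0.3, 0.3, 0.3, 0.3, 0.3, 0.3, 0.3])

```text
t: 9.68
ee_pos: [626.1, -1.7, 144.6]
tool_rot: [[-0.982, 0.189, -0.002], [0.189, 0.982, 0.001], [0.003, 0.001, -1.0]]
contact_force: [-0.5, -0.9, -1.9]
opening: 0.533
finger_force: 42.1
```

Run:
```python
from h import *
d=cams.get_image('wrist');cv2.imwrite('pics/w5.png',d['color'][:,:,::-1]);np.savez('w5.npz',**d)
s=state();print(s['t'],s['ee_pos'],s['opening'],s['finger_force'])
im=d['color']
for c in blobs(im.max(2)<50,200,20000): print('dark',c.mean(0).round(),'z14',rect(cast(d,c,14)))
```

```text
9.7333 [625.77768179  -2.20099747 144.88900807] 0.5322444462687651 42.06629812717438
dark [ 21. 255.] z14 (array([ 611.1, -204.7]), array([66.3, 39.3]), -24.7)
dark [144. 128.] z14 (array([543.7, -95.5]), array([39.1, 36.8]), -59.5)
dark [610. 140.] z14 (array([609.1, 196.7]), array([77.6, 46.9]), 14.8)
```

View pics/w5.png

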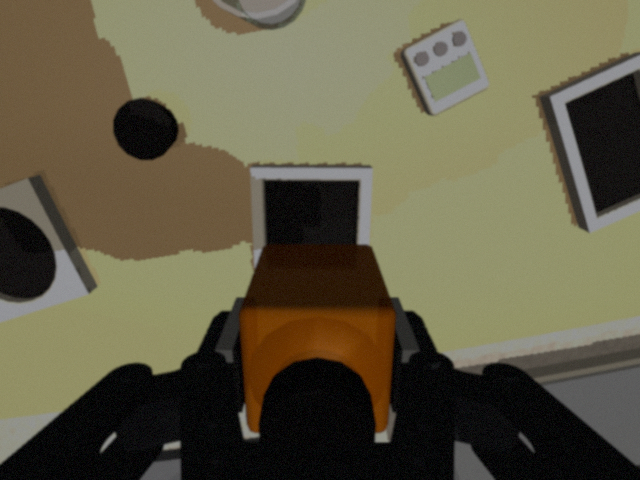

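Run:
```python
from h import *
d=dict(np.load('w5.npz'))
a=cast(d,[[264,181],[358,181],[250,168],[372,168]],14);b=cast(d,[[260,247],[373,247]],121)
print(a,a[:2].mean(0),a[2:].mean(0),b,b.mean(0));u=np.array([.982,-.19])
print('holder',a[:2].mean(0)+31*u,a[2:].mean(0)+39*u,'bottle',b.mean(0)+23*u,state()['ee_pos'])
```

```text
[[590.44886885 -29.36142737]
 [601.84793073  29.67184522]
 [580.61433505 -36.20951773]
 [595.28409396  39.74311961]] [5.96148400e+02 1.55208925e-01] [587.94921451   1.76680094] [[598.84728571 -19.73773688]
 [607.4230968   24.72104503]] [603.13519125   2.49165407]
holder [626.59039979  -5.73479107] [626.24721451  -5.64319906] bottle [625.72119125  -1.87834593] [625.77768179  -2.20099747 144.88900807]
```

>>> drive_tool(xyz=[[0, -1, -15], [0, -1, -40], [0, -1, -65], [0, -1, -85], [0, -1, -98], [0, -1, -105], [0, -1, -108], [0, -1, -110]], yaw=[0, 0, 0, 0, 0, 0, 0, 0], grip=[0.3, 0.3, 0.3, 0.3, 0.3, 0.3, 0.3, 0.3])

```text
t: 10.4
ee_pos: [624.5, -5.5, 36.9]
tool_rot: [[-0.982, 0.191, -0.001], [0.191, 0.982, 0.0], [0.001, -0.0, -1.0]]
contact_force: [-0.2, 0.2, -2.2]
opening: 0.53
finger_force: 42.1
```

>>> drive_tool(xyz=[[0, 0, -1], [0, 0, -2], [0, 0, -3], [0, 0, -4], [0, 0, -4], [0, 0, -4], [0, 0, -4], [0, 0, -4]], yaw=[0, 0, 0, 0, 0, 0, 0, 0], grip=[0.3, 0.3, 0.3, 0.3, 0.3, 0.3, 0.3, 0.3])

```text
t: 11.07
ee_pos: [626.1, -5.3, 34.8]
tool_rot: [[-0.982, 0.191, 0.002], [0.191, 0.982, -0.0], [-0.002, 0.0, -1.0]]
contact_force: [-1.9, 1.3, 6.1]
opening: 0.536
finger_force: 42.9
```

>>> drive_tool(xyz=[[0, 0, 0], [0, 0, 0], [0, 0, 0], [0, 0, 0], [0, 0, 0], [0, 0, 0], [0, 0, 0], [0, 0, 0]], yaw=[0, 0, 0, 0, 0, 0, 0, 0], grip=[0.55, 0.6, 0.65, 0.7, 0.8, 0.9, 0.9, 0.9], force=30)

```text
t: 11.73
ee_pos: [625.2, -5.2, 33.2]
tool_rot: [[-0.982, 0.191, -0.0], [0.191, 0.982, 0.0], [0.0, 0.0, -1.0]]
contact_force: [1.2, 0.1, 0.4]
opening: 0.899
finger_force: 0.0
```

>>> drive_tool(xyz=[[0, 0, 15], [0, 0, 45], [0, 0, 80], [0, 0, 115], [-5, -10, 140], [-12, -35, 155], [-22, -65, 165], [-32, -100, 165]], yaw=[0, 0, 0, 0, 5, 10, 15, 20], grip=[1, 1, 1, 1, 1, 1, 1, 1])

```text
t: 12.4
ee_pos: [594.8, -105.5, 201.7]
tool_rot: [[-0.987, -0.163, 0.006], [-0.163, 0.987, -0.001], [-0.005, -0.002, -1.0]]
contact_force: [0.6, -0.8, 0.9]
opening: 0.996
finger_force: 0.0
```

>>> drive_tool(xyz=[[-12, -36, 0], [-25, -72, 0], [-38, -108, 0], [-51, -145, 0], [-65, -182, 0], [-79, -220, 0], [-93, -256, 0], [-102, -280, 0]], yaw=[5, 10, 15, 17, 17, 17, 17, 17], grip=[1, 1, 1, 1, 1, 1, 1, 1])

```text
t: 13.07
ee_pos: [489.5, -388.6, 198.3]
tool_rot: [[-0.9, -0.436, -0.0], [-0.436, 0.9, -0.001], [0.001, -0.001, -1.0]]
contact_force: [0.3, 0.0, 0.2]
opening: 1.0
finger_force: 0.0
```

Run:
```python
from h import *
d=cams.get_image('wrist');cv2.imwrite('pics/w6.png',d['color'][:,:,::-1]);np.savez('w6.npz',**d)
s=state();print(s['t'],s['ee_pos'],s['opening'],s['finger_force'])
im=d['color'];hsv=cv2.cvtColor(im,cv2.COLOR_RGB2HSV)
am=(hsv[...,0]<18)&(hsv[...,1]>130)&(hsv[...,2]>75)
for c in blobs(am,150): print(c.mean(0).round(),rect(cast(d,c,55)),cv2.boundingRect(c))
```

```text
13.1167 [ 488.12919923 -392.38881702  198.10870684] 1.0009693244737983 0.0
[304. 237.] (array([ 502.1, -393.5]), array([32.8, 27.7]), -63.8) (279, 213, 48, 39)
[302. 179.] (array([ 469.6, -409.7]), array([32.1, 26.4]), -64.2) (277, 161, 49, 40)
```

View pics/w6.png

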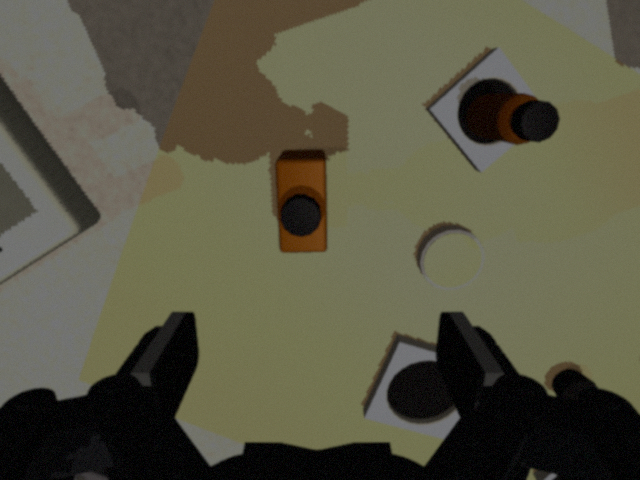

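>>> drive_tool(xyz=[[-5, -16, -10], [-5, -16, -35], [-5, -16, -65], [-5, -16, -100], [-5, -16, -130], [-5, -16, -155], [-5, -16, -167], [-5, -16, -170]], yaw=[0, 0, 0, 0, 0, 0, 0, 0], grip=[1, 1, 1, 1, 1, 1, 0.9, 0.8])

```text
t: 13.78
ee_pos: [484.2, -398.5, 24.1]
tool_rot: [[-0.898, -0.439, -0.005], [-0.439, 0.898, 0.005], [0.002, 0.007, -1.0]]
contact_force: [0.1, -0.2, 0.6]
opening: 0.803
finger_force: 0.0
```

>>> drive_tool(xyz=[[0, 0, 0], [0, 0, 0], [0, 0, 0], [0, 0, 0], [0, 0, 0], [0, 0, 0], [0, 0, 0], [0, 0, 0]], yaw=[0, 0, 0, 0, 0, 0, 0, 0], grip=[0.65, 0.55, 0.48, 0.44, 0.4, 0.3, 0.2, 0.2])

```text
t: 14.45
ee_pos: [487.2, -402.0, 29.8]
tool_rot: [[-0.899, -0.439, 0.002], [-0.439, 0.899, -0.002], [-0.001, -0.002, -1.0]]
contact_force: [0.6, 1.3, 5.4]
opening: 0.398
finger_force: 30.8
```

>>> drive_tool(xyz=[[0, 0, 8], [0, 0, 30], [0, 0, 60], [0, 0, 90], [0, 0, 110], [1, 5, 118], [4, 20, 120], [9, 45, 120]], yaw=[0, 0, 0, 0, 0, 0, 0, 0], grip=[0.2, 0.2, 0.2, 0.2, 0.2, 0.2, 0.2, 0.2], force=40)

```text
t: 15.12
ee_pos: [495.1, -356.7, 148.0]
tool_rot: [[-0.9, -0.436, 0.0], [-0.436, 0.9, -0.001], [0.0, -0.001, -1.0]]
contact_force: [0.2, 0.7, -1.1]
opening: 0.395
finger_force: 40.1
```

>>> drive_tool(xyz=[[7, 35, 0], [14, 70, 0], [22, 106, 0], [30, 142, 0], [37, 178, 0], [44, 214, 0], [51, 250, 0], [58, 286, 0]], yaw=[-1, -2, -4, -6, -8, -9, -10, -11.3], grip=[0.2, 0.2, 0.2, 0.2, 0.2, 0.2, 0.2, 0.2])

```text
t: 15.78
ee_pos: [551.1, -66.8, 146.2]
tool_rot: [[-0.967, -0.254, -0.004], [-0.254, 0.967, 0.002], [0.004, 0.003, -1.0]]
contact_force: [0.5, 0.6, -1.7]
opening: 0.394
finger_force: 40.2
```

>>> drive_tool(xyz=[[7, 36, 0], [14, 72, 0], [22, 108, 0], [30, 144, 0], [38, 180, 0], [46, 214, 0], [53, 245, 0], [57, 269, 0]], yaw=[0, 0, 0, 0, 0, 0, 0, 0], grip=[0.2, 0.2, 0.2, 0.2, 0.2, 0.2, 0.2, 0.2])

```text
t: 16.45
ee_pos: [608.0, 202.4, 145.8]
tool_rot: [[-0.967, -0.256, -0.004], [-0.256, 0.967, 0.0], [0.004, 0.001, -1.0]]
contact_force: [0.5, 0.8, -2.0]
opening: 0.393
finger_force: 40.2
```

Run:
```python
from h import *
d=cams.get_image('wrist');cv2.imwrite('pics/w7.png',d['color'][:,:,::-1]);np.savez('w7.npz',**d)
s=state();print(s['t'],s['ee_pos'],s['opening'],s['finger_force'])
```

```text
16.5 [608.28415688 206.437534   145.72849158] 0.3958668405480351 40.25091290473938
```

View pics/w7.png

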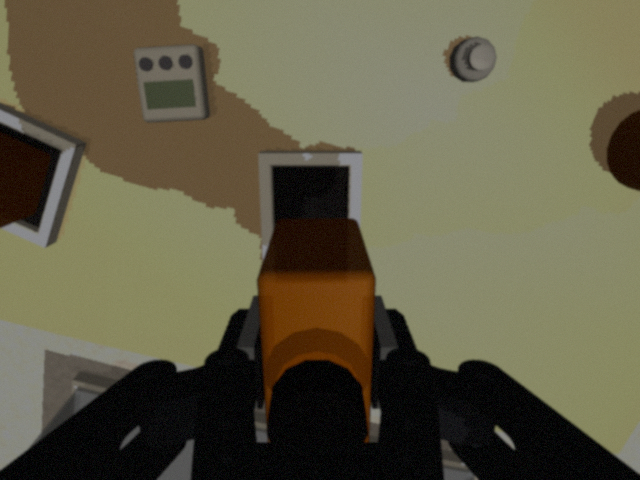

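Run:
```python
from h import *
d=dict(np.load('w7.npz'))
a=cast(d,[[272,166],[349,166],[259,154],[362,153]],14);b=cast(d,[[277,220],[356,220]],121)
u=np.array([.967,.256])
print('holder',a[:2].mean(0)+41*u,a[2:].mean(0)+49*u,'bottle',b.mean(0)+33*u,state()['ee_pos'])
```

```text
holder [610.60363554 199.28700571] [610.68981155 199.3305367 ] bottle [606.81136219 202.25912859] [608.28415688 206.437534   145.72849158]
```

>>> drive_tool(xyz=[[0, 0, -5], [0, 0, -20], [0, 0, -40], [0, 0, -60], [0, 0, -77], [0, 0, -87], [0, 0, -92], [0, 0, -94]], yaw=[0, 0, 0, 0, 0, 0, 0, 0], grip=[0.2, 0.2, 0.2, 0.2, 0.2, 0.2, 0.2, 0.2])

```text
t: 17.17
ee_pos: [608.6, 198.1, 52.6]
tool_rot: [[-0.967, -0.253, -0.003], [-0.253, 0.967, -0.001], [0.003, 0.0, -1.0]]
contact_force: [-0.3, 0.2, -1.4]
opening: 0.392
finger_force: 40.2
```

>>> drive_tool(xyz=[[1, 1, -4], [2, 1, -9], [2, 1, -13], [2, 1, -16], [2, 1, -18], [2, 1, -19], [2, 1, -20], [2, 1, -20]], yaw=[0, 0, 0, 0, 0, 0, 0, 0], grip=[0.2, 0.2, 0.2, 0.2, 0.2, 0.2, 0.2, 0.2])

```text
t: 17.83
ee_pos: [612.4, 199.8, 35.9]
tool_rot: [[-0.967, -0.254, 0.001], [-0.254, 0.967, 0.0], [-0.001, -0.0, -1.0]]
contact_force: [-3.8, -1.4, 6.8]
opening: 0.39
finger_force: 41.0
```

```bash
python3 -c "
from h import *
s=state();print(s['ee_pos'],s['contact_force'])"
```

```text
[612.37991397 199.82407801  35.86058372] [-3.78370232 -1.37627168  6.77887786]
```

>>> drive_tool(xyz=[[0, 0, 0], [0, 0, 0], [0, 0, 0], [0, 0, 0], [0, 0, 0], [0, 0, 0], [0, 0, 0], [0, 0, 0]], yaw=[0, 0, 0, 0, 0, 0, 0, 0], grip=[0.41, 0.45, 0.5, 0.55, 0.65, 0.75, 0.75, 0.75], force=30)

```text
t: 18.5
ee_pos: [612.2, 199.8, 34.2]
tool_rot: [[-0.967, -0.254, -0.0], [-0.254, 0.967, 0.0], [0.0, 0.0, -1.0]]
contact_force: [-0.4, 0.1, -1.0]
opening: 0.749
finger_force: 0.0
```

>>> drive_tool(xyz=[[0, 0, 15], [0, 0, 45], [0, 0, 80], [0, 0, 115], [-5, 9, 140], [-15, 27, 155], [-30, 55, 165], [-45, 83, 165]], yaw=[0, 0, 0, 0, 0, 0, 0, 0], grip=[1, 1, 1, 1, 1, 1, 1, 1])

```text
t: 19.17
ee_pos: [568.8, 283.6, 202.8]
tool_rot: [[-0.968, -0.252, 0.005], [-0.252, 0.968, 0.002], [-0.006, 0.001, -1.0]]
contact_force: [1.7, 0.3, -0.1]
opening: 1.002
finger_force: 0.0
```

>>> drive_tool(xyz=[[-13, 25, 0], [-26, 48, 0], [-39, 72, 0], [-50, 93, 0], [-59, 109, 0], [-64, 118, 0], [-66, 122, 0], [-66, 122, 0]], yaw=[0, 0, 0, 0, 0, 0, 0, 0], grip=[1, 1, 1, 1, 1, 1, 1, 1])

```text
t: 19.83
ee_pos: [501.0, 405.2, 199.2]
tool_rot: [[-0.967, -0.255, 0.0], [-0.255, 0.967, -0.0], [0.0, -0.0, -1.0]]
contact_force: [-0.3, -0.2, -0.4]
opening: 1.002
finger_force: 0.0
```

Run:
```python
from h import *
d=cams.get_image('wrist');cv2.imwrite('pics/w8.png',d['color'][:,:,::-1]);np.savez('w8.npz',**d)
s=state();print(s['t'],s['ee_pos'],s['opening'],s['finger_force'])
im=d['color']
for c in blobs(im.max(2)<45,300,9000): print('dark',cv2.boundingRect(c),'z80',rect(cast(d,c,80)))
```

```text
19.8833 [501.49405355 404.42754041 199.23444995] 1.004331863233751 0.0
dark (0, 286, 16, 36) z80 (array([609.4, 210.3]), array([28.3, 10.9]), 0.3)
dark (0, 221, 84, 107) z80 (array([579.9, 233.9]), array([78.1, 50.7]), 15.0)
dark (282, 192, 72, 71) z80 (array([499.4, 405.6]), array([45.5, 44.9]), -27.8)
dark (284, 169, 67, 31) z80 (array([471.7, 397.2]), array([40.9, 17.6]), -71.7)
dark (30, 5, 26, 83) z80 (array([435.3, 225.1]), array([44.9, 15.1]), 4.7)
```

View pics/w8.png

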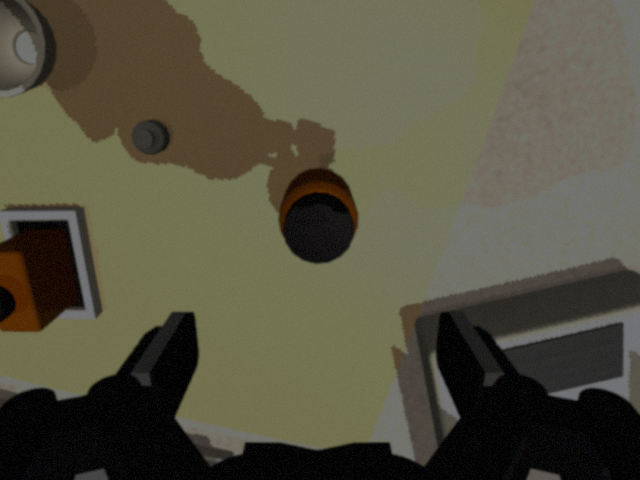

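>>> drive_tool(xyz=[[-1, 0, -10], [-1, 0, -35], [-1, 0, -65], [-1, 0, -100], [-1, 0, -130], [-1, 0, -155], [-1, 0, -167], [-1, 0, -171]], yaw=[0, 0, 0, 0, 0, 0, 0, 0], grip=[1, 1, 1, 1, 1, 1, 1, 0.9])

```text
t: 20.55
ee_pos: [499.0, 401.9, 25.0]
tool_rot: [[-0.968, -0.252, -0.005], [-0.252, 0.968, -0.004], [0.005, -0.002, -1.0]]
contact_force: [-0.3, 0.0, 1.2]
opening: 0.904
finger_force: 0.0
```

>>> drive_tool(xyz=[[0, 0, 0], [0, 0, 0], [0, 0, 0], [0, 0, 0], [0, 0, 0], [0, 0, 0], [0, 0, 0], [0, 0, 0]], yaw=[0, 0, 0, 0, 0, 0, 0, 0], grip=[0.85, 0.8, 0.75, 0.7, 0.65, 0.6, 0.5, 0.4])

```text
t: 21.22
ee_pos: [501.5, 405.5, 30.3]
tool_rot: [[-0.967, -0.254, 0.003], [-0.254, 0.967, 0.002], [-0.003, 0.001, -1.0]]
contact_force: [-0.4, -0.8, 5.3]
opening: 0.648
finger_force: 31.2
```

>>> drive_tool(xyz=[[0, 0, 8], [0, 0, 30], [0, 0, 60], [0, 0, 90], [0, 0, 110], [1, -5, 118], [3, -20, 120], [7, -45, 120]], yaw=[0, 0, 0, 0, 0, 0, 0, 0], grip=[0.4, 0.4, 0.4, 0.4, 0.4, 0.4, 0.4, 0.4], force=50)

```text
t: 21.88
ee_pos: [507.0, 360.1, 148.1]
tool_rot: [[-0.967, -0.257, 0.0], [-0.257, 0.967, 0.001], [-0.001, 0.001, -1.0]]
contact_force: [0.5, -1.0, -1.8]
opening: 0.647
finger_force: 53.3
```

>>> drive_tool(xyz=[[5, -30, 0], [11, -62, 0], [17, -95, 0], [22, -128, 0], [28, -161, 0], [33, -194, 0], [39, -227, 0], [45, -260, 0]], yaw=[0, 0, 0, 0, 0, 0, 0, 0], grip=[0.4, 0.4, 0.4, 0.4, 0.4, 0.4, 0.4, 0.4])

```text
t: 22.55
ee_pos: [550.1, 96.8, 146.2]
tool_rot: [[-0.967, -0.253, -0.004], [-0.253, 0.967, -0.001], [0.004, 0.0, -1.0]]
contact_force: [1.4, -0.3, -2.4]
opening: 0.639
finger_force: 53.3
```

>>> drive_tool(xyz=[[6, -33, 0], [11, -66, 0], [17, -99, 0], [22, -132, 0], [28, -165, 0], [34, -198, 0], [39, -230, 0], [44, -258, 0]], yaw=[0, 0, 0, 0, 0, 0, 0, 0], grip=[0.4, 0.4, 0.4, 0.4, 0.4, 0.4, 0.4, 0.4])

```text
t: 23.22
ee_pos: [593.9, -161.0, 146.0]
tool_rot: [[-0.968, -0.252, -0.004], [-0.252, 0.968, 0.001], [0.004, 0.002, -1.0]]
contact_force: [-0.3, 0.4, -2.3]
opening: 0.643
finger_force: 53.3
```

>>> drive_tool(xyz=[[4, -22, 0], [7, -40, 0], [9, -52, 0], [10, -59, 0], [10, -61, 0], [10, -61, 0], [10, -61, 0], [10, -61, 0]], yaw=[0, 0, 0, 0, 0, 0, 0, 0], grip=[0.4, 0.4, 0.4, 0.4, 0.4, 0.4, 0.4, 0.4])

```text
t: 23.88
ee_pos: [606.1, -218.0, 148.3]
tool_rot: [[-0.967, -0.255, -0.0], [-0.255, 0.967, 0.001], [0.0, 0.001, -1.0]]
contact_force: [-0.1, 0.1, -1.7]
opening: 0.639
finger_force: 53.3
```

Run:
```python
from h import *
d=cams.get_image('wrist');cv2.imwrite('pics/w9.png',d['color'][:,:,::-1]);np.savez('w9.npz',**d)
s=state();print(s['t'],s['ee_pos'],s['opening'],s['finger_force'])
```

```text
23.9333 [ 606.19729016 -218.04100611  148.38652555] 0.6400134148192713 53.31862774095498
```

View pics/w9.png

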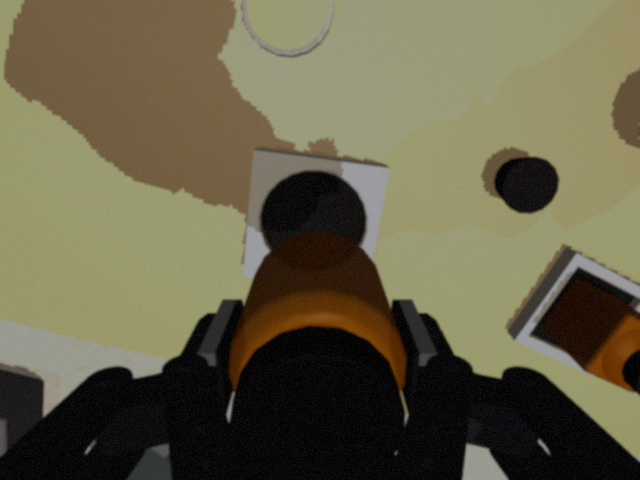

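Run:
```python
from h import *
d=dict(np.load('w9.npz'));u=np.array([.967,.255])
a=cast(d,[[314,171]],14)[0];b=cast(d,[[319,234]],121)[0];c=cast(d,[[261,218],[366,220]],14)
print('holder',a+36*u,c.mean(0),'jar',b+28*u)
```

```text
holder [ 607.22008184 -219.30172257] [ 603.55276435 -220.66612308] jar [ 606.22771309 -216.75367326]
```

Shift by about (+1,−2) and lower.

>>> drive_tool(xyz=[[1, -2, -10], [1, -2, -30], [1, -2, -55], [1, -2, -78], [1, -2, -95], [1, -2, -104], [1, -2, -108], [1, -2, -109]], yaw=[0, 0, 0, 0, 0, 0, 0, 0], grip=[0.4, 0.4, 0.4, 0.4, 0.4, 0.4, 0.4, 0.4])

```text
t: 24.6
ee_pos: [606.9, -220.8, 38.5]
tool_rot: [[-0.967, -0.254, -0.001], [-0.254, 0.967, 0.001], [0.001, 0.001, -1.0]]
contact_force: [0.0, 0.2, -1.5]
opening: 0.647
finger_force: 53.3
```

>>> drive_tool(xyz=[[0, 0, -1], [0, 0, -2], [0, 0, -3], [0, 0, -4], [0, 0, -5], [0, 0, -5], [0, 0, -5], [0, 0, -5]], yaw=[0, 0, 0, 0, 0, 0, 0, 0], grip=[0.4, 0.4, 0.4, 0.4, 0.4, 0.4, 0.4, 0.4])

```text
t: 25.27
ee_pos: [608.1, -221.7, 36.4]
tool_rot: [[-0.967, -0.254, 0.002], [-0.254, 0.967, -0.001], [-0.002, -0.001, -1.0]]
contact_force: [-1.5, 0.1, 6.7]
opening: 0.64
finger_force: 54.0
```

Contact with the floor; release, rise and move clear.

>>> drive_tool(xyz=[[0, 0, 0], [0, 0, 0], [0, 0, 0], [0, 0, 0], [0, 0, 0], [0, 0, 0], [0, 0, 0], [0, 0, 0]], yaw=[0, 0, 0, 0, 0, 0, 0, 0], grip=[0.66, 0.7, 0.75, 0.8, 0.87, 0.95, 1, 1], force=30)

```text
t: 25.93
ee_pos: [607.2, -221.2, 34.2]
tool_rot: [[-0.967, -0.254, -0.0], [-0.254, 0.967, 0.0], [0.0, 0.0, -1.0]]
contact_force: [0.5, 0.7, -0.9]
opening: 1.001
finger_force: 0.0
```

>>> drive_tool(xyz=[[0, 0, 15], [0, 0, 45], [0, 0, 80], [0, 0, 115], [-5, 0, 140], [-20, 0, 160], [-40, 0, 180], [-60, 0, 190]], yaw=[0, 0, 0, 0, 0, 0, 0, 0], grip=[1, 1, 1, 1, 1, 1, 1, 1])

```text
t: 26.6
ee_pos: [547.9, -221.8, 227.2]
tool_rot: [[-0.967, -0.254, 0.004], [-0.254, 0.967, -0.002], [-0.003, -0.003, -1.0]]
contact_force: [0.4, -0.7, 0.5]
opening: 1.001
finger_force: 0.0
```

>>> drive_tool(xyz=[[-30, -30, 0], [-60, -60, 0], [-90, -90, 0], [-115, -120, 0], [-135, -150, 0], [-145, -175, 0], [-150, -185, 0], [-150, -185, 0]], yaw=[0, 0, 0, 0, 0, 0, 0, 0], grip=[1, 1, 1, 1, 1, 1, 1, 1])

```text
t: 27.27
ee_pos: [396.2, -408.3, 224.2]
tool_rot: [[-0.968, -0.25, 0.0], [-0.25, 0.968, -0.0], [0.0, -0.0, -1.0]]
contact_force: [0.4, -0.5, -0.6]
opening: 1.004
finger_force: 0.0
```

Run:
```python
from h import *
s=state();print(s['t'],s['ee_pos'],s['contact_force'])
for n in['top','side']:
    d=cams.get_image(n);cv2.imwrite(f'pics/{n}9.png',d['color'][:,:,::-1]);np.savez(f'{n}9.npz',**d)
a,b=cv2.imread('pics/top9.png')[120:340,80:560],cv2.imread('pics/side9.png')[130:350,150:630]
cv2.imwrite('pics/end.png',cv2.resize(np.vstack([a,b]),None,fx=1.3,fy=1.3))
```

```text
27.2667 [ 396.15325445 -408.30590898  224.20777807] [ 0.36694478 -0.47672833 -0.63887047]
```

View pics/end.png

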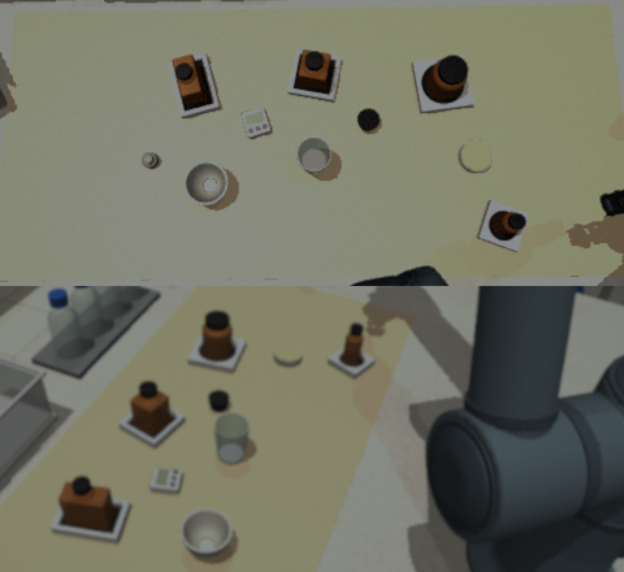

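Run:
```python
from h import *
d=dict(np.load('top9.npz'));im=d['color']
for c in blobs(im.max(2)<40,60,1800):
    p=c.mean(0)
    if 80<p[0]<570 and 125<p[1]<310: print(p.round(),rect(cast(d,c,87)))
```

```text
[477. 290.] (array([ 371.4, -299.9]), array([23.3, 20.9]), 89.3)
[465. 294.] (array([ 365.1, -276.4]), array([40.8, 31.6]), 19.9)
[363. 212.] (array([529.3, -86.6]), array([31.6, 29.7]), -63.8)
[418. 187.] (array([ 578.5, -197.8]), array([63.4, 44.4]), 52.9)
[221. 175.] (array([609.7, 198.8]), array([27.2, 23. ]), 44.2)
[324. 181.] (array([602. ,  -5.1]), array([55.1, 52.6]), 79.0)
[232. 187.] (array([588.6, 183.4]), array([72.8, 43.7]), 14.7)
[428. 174.] (array([ 606.7, -218.8]), array([44.7, 42.3]), -3.1)
[321. 167.] (array([624.6,  -5.3]), array([27.6, 26.4]), -0.9)
```

All within a few mm of the recess centres.

```bash
python3 -c "
from workcell import order
print(order.job_done())"
```

```text
the job is handed in; nothing more can be done
None
```

All four bottles stand upright in their own holders, within about 3 mm of the recess centres by the last top view, nothing was knocked over, and the job was handed in at about 27 s; the verdict was not shown.

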